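# Set the syringe pump's plunger driver to the tape mark and clutch it in

### The job

Get the syringe pump ready for its drive check: press the round power key, then the square key, then the wide key, one at a time and letting each spring back, and keep off the small round key. Then, with its clutch lever still open, draw the plunger driver out along its rods until its pointer is on the white tape mark, and squeeze the lever shut against the driver's head without letting the driver leave the mark. Finish while still holding driver head and lever squeezed together between the fingers, and leave the spray bottle, the tape roll and the vial where they stand.

Things in the scene. Friction and masses are not known exactly. Their poses are not given: they have to be found in the camera images.
- pump: White syringe pump, 380 mm long (its y), 180 mm deep (its x), fixed, turned up to 0.25 rad. Origin: centre of its underside, on the work surface; x points to its back, away from the robot, y left along the syringe, z up. Four grey keys in a row on the front panel (slopes up to the back by 0.2 rad); behind it the syringe (left, at most 128 mm high) and the grey plunger driver on two rods (right).
- key_round_top (a point): Centre of the top of the round power key, the leftmost: 22 mm diameter, stands 8 mm above the panel, top about 80 mm above the work surface; z is the panel's outward normal. Spring key: full travel 4 mm, which takes about 4 N; half a newton to start. The next key's middle is 42 to 48 mm away.
- key_small_top (a point): Centre of the top of the small round key, second from the left, 12 mm diameter: not to be pressed.
- key_square_top (a point): Centre of the top of the square key, third from the left, 19 mm wide, same spring.
- key_wide_top (a point): Centre of the top of the wide key, the rightmost, 34 mm along the row and 17 mm across, same spring.
- key_round (a joint): How far the round key is pressed, 0 to 0.004 m.
- key_small (a joint): How far the small round key is pressed, 0 to 0.004 m.
- key_square (a joint): How far the square key is pressed, 0 to 0.004 m.
- key_wide (a joint): How far the wide key is pressed, 0 to 0.004 m.
- driver (a joint): How far the plunger driver is drawn out, to the pump's -y (away from the syringe barrel), 0 to 0.10 m. Its middle is at x = 35 mm of the pump. It slides with about 1.5 N and stays where it is left; head, lever and pointer ride on it. With the lever shut the clutch grips its bar and holds it against some 10 N.
- pointer (a point): Tip of the driver's thin steel pointer, over the scale on the ledge in front of the driver, 87 mm above the work surface. In the pump's y it lies at the middle of the driver.
- tape: The length mark: a strip of white paper tape, 8 mm wide along the pump's y and 18 mm across, stuck over the scale ledge; origin at its middle, axes as the pump's. It is at the mark when pointer and tape have the same y in the pump's frame.
- head: The driver's upright head, grey, 14 mm thick (pump's y), 40 mm wide (pump's x), top 155 mm above the work surface, clear all round down to 123 mm. Origin: middle of width and thickness, 120 mm above the work surface; axes as the pump's. Its middle is 8 mm to the pump's +y of the pointer. Its +y face takes one finger; the lever stands on its -y side.
- clutch (a joint): Clutch lever's angle: 0 shut (upright, paddle 5 mm from the head), 0.5 rad fully open (leaning out to the pump's -y). Hinge: along the pump's x, 95 mm above the work surface, 15.5 mm to the -y of the head's middle; paddle's top 60 mm from it. Stays where left. About 8 N at the paddle's top moves it (more than the driver needs to slide), about 11 N near shut as its cam bites.
- paddle: The lever's black thumb paddle, 34 mm wide (pump's x), 8 mm thick, 26 mm long; origin at its middle, z along the lever upward. From the head's +y face to the paddle's -y face: 26.5 mm with the lever shut, about 55 mm at the paddle's top edge fully open.
- spray: Spray bottle, white, 74 mm wide, 195 mm tall, bystander left of the pump; origin at its underside.
- roll: Roll of paper tape, 60 mm wide, 24 mm high, lying flat, bystander right of the pump; origin at its underside.
- vial: Small amber vial with a metal cap, 34 mm wide, 62 mm tall, bystander right of the pump; origin at its underside.

How it is judged:
By the outcome, as a careful person would: the job done as asked, in the order asked, and still so for the second after the job is handed in, while the arm keeps its last pose, push and grip.
It also fails if it takes over 66 s, if anything falls off the work surface, if the arm or the gripper's body presses on something with over 40 N, if the wrist force passes 120 N, or if a joint passes its speed limit or range.

### The arm

A 6-joint arm with a two-finger parallel gripper is mounted at the origin on the work surface. World frame = base frame: x ahead of the robot, y to its left, z up, the work surface at z = 0. Lengths are in m, angles in rad, forces in N, time in s.
With the tool pointing down it reaches from about 0.4 to 0.825 m from the base axis. Payload 7 kg.
Tool frame: the origin (TCP) lies at the very end of the fingers, on their centre line; the grasp point (between the pads) lies 19 mm behind it; x points along the fingers, z is the direction in which the jaws open and shut, and the axes are right-handed (so a half turn about x gives the same grasp; the last joint's range is limited). The gripper opens to 85 mm and grips with 20 to 120 N. Pads are 22 mm wide; open, the fingers measure 114 mm over their backs; the gripper's body (76 mm by 85 mm) begins 54 mm behind the grasp point. The pads swing forward as they close: fully open they stand 13 mm farther back than shut.
Start: joints at [1.395, 0.359, 0.012, 0, -1.224, -0.288], TCP at [0.302, 0.604, 0.231] pointing down, gripper open.
Joint ranges: [-3.07, 3.07], [-1.43, 2.12], [-1.02, 1.25], [-3.03, 1.67], [-3.05, -0], [-3.03, 3.03]. Speed limits (rad/s): [2.39, 2.39, 3.01, 3.14, 3.14, 3.14].

### API

Orientations are given as a unit quaternion [x, y, z, w].
In Python, from plant import ctrl, eyes gives the robot as it stands.
- The arm moves only by the shell command python3 -m creep 'ROWS'. ROWS is JSON, a list of rows, each a list of 7 numbers: the shift along the tool's x, y, z in mm, then the turn, a rotation vector about the tool's x, y, z in degrees, then the closure, from -1 (fully open) to 1 (shut). A call has 1 to 8 rows; each row is the pose to reach, as a shift and turn from the pose commanded when the call began, along the tool's axes at that moment; what a row does not reach only later rows make up. A row lasts 1/8 s, in which the tool goes at most 62.5 mm and 10.7 degrees, less where a joint would pass 70% of its speed; a pose out of reach is approached as far as the arm can. A call with a gripper value outside its range is refused whole. The fingers move at their own pace and stop on an object; the grip force is fixed at half the most. Time passes only in rows, so rows that repeat a pose let the fingers close. It gives the time, the measured TCP pose, the force and the opening at its end, in the units of the state.
- ctrl.observe(): the state, without advancing time (a new reading comes with each control period).
- eyes.snapshot(name): name is "scene" or "top"; returns the picture (420x560x3 uint8, red, green, blue); there is no depth.
- eyes.camera_model(name): a dict with "fx", "fy", "cx", "cy" (pixels), "rvec" (rotation vector, rad) and "tvec" (3), from world to camera coordinates, as OpenCV has them. Camera axes: x right, y down, z forward; pixel columns grow to the right and rows downward; lengths in m; the calibration is good to about 2 mm. A picture is of the moment at which its call begins. camera_model takes no time and is no camera call.
- ctrl.close_job(): hands the job in, once; it reports no verdict.
The state is a dict: "clock": time; "joints": joint angles; "qvel": joint speeds; "joint_efforts": joint torques, N m; "tcp_pos": TCP position; "eef_rot": TCP orientation; "wrist_force": force on the tool from outside, world axes, zero at the start; "moment": the same for the moment, N m; "width": finger opening in m.
Only numpy, scipy, OpenCV 4.12 (cv2) and the standard library are available. Lean on these libraries where they do the work, as an engineer would, in place of code of your own. Each camera call takes 0.05 s, during which the arm holds its last target.

## Working session

There is one attempt and no reset: what is moved stays moved. The work goes in short steps, Python scripts to look and compute and a shell command to move; the robot and the scene stay as the last step left them, time stands still between calls to the robot, and variables do not carry over. Pictures are saved under pics/ and viewed, and the job is handed in when it is done.

```bash
ls -la; mkdir -p pics
python3 - <<'E'
from plant import ctrl, eyes
import cv2, json
print(ctrl.observe())
for n in ("scene","top"):
    im=eyes.snapshot(n); cv2.imwrite(f"pics/{n}0.png",im[:,:,::-1])
    print(n,eyes.camera_model(n))
print(ctrl.observe()["clock"])
E
```

```text
total 12
drwxr-xr-x  3 agent agent 4096 Dec  7 06:57 .
drwxr-xr-x 23 root  root  4096 Dec  7 06:57 ..
drwxr-xr-x  2 agent agent 4096 Dec  7 06:57 pics
{'clock': 0.0, 'joints': array([ 1.39507071e+00,  3.59391273e-01,  1.10428344e-02, -3.62370240e-04,
       -1.22408987e+00, -2.88105346e-01]), 'qvel': array([-4.88898814e-04,  1.03207401e-04, -2.00973296e-03, -1.72073420e-03,
        4.23760774e-05, -1.99250861e-04]), 'joint_efforts': array([-1.77323363e-03, -5.83320129e+01,  2.93419844e+01,  6.93688363e+00,
       -5.90920899e-03, -2.56982254e-06]), 'tcp_pos': array([0.30177946, 0.60323586, 0.23035166]), 'eef_rot': array([-0.60108114, -0.371303  ,  0.60203438, -0.37200828]), 'wrist_force': array([-0.51834476, -0.58239455,  0.54894525]), 'moment': array([-0.00458912,  0.01142308, -0.02027788]), 'width': 0.08543588051882557}
scene {'fx': 382.45407187423916, 'fy': 382.45407187423916, 'cx': 278.34446412100465, 'cy': 212.68212480077545, 'rvec': array([ 1.32807688,  2.18851186, -0.92056965]), 'tvec': array([ 0.21307393, -0.26697802,  1.34069662])}
top {'fx': 541.1455588123162, 'fy': 541.1455588123162, 'cx': 278.65054555564774, 'cy': 208.46681988889415, 'rvec': array([ 2.13165911, -2.1891133 ,  0.13324038]), 'tvec': array([0.06361065, 0.5729185 , 1.14664104])}
0.1
```

View pics/scene0.png

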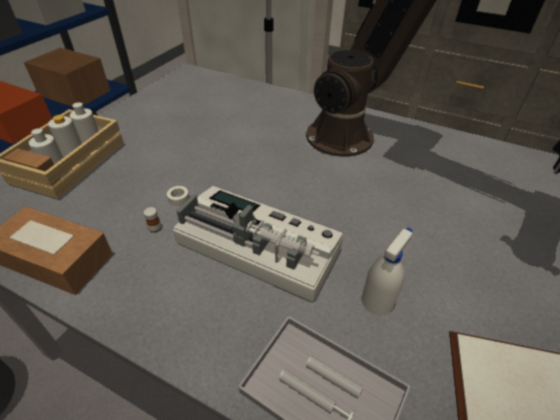

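View pics/top0.png

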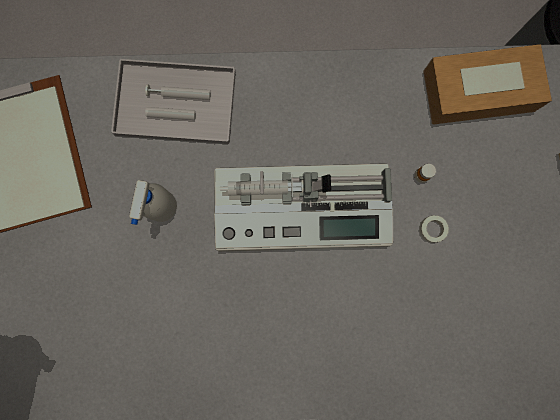

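The top view shows the pump at about (215–392, 165–250). The keys are round (229,233), small (249,233), square (269,232) and wide (292,231). The driver head is at about (312,183) with the black paddle at (326,183). I'll enlarge this area.

Run:
```python
import cv2
a=cv2.imread("pics/top0.png")[155:260,205:405]; cv2.imwrite("pics/top0z.png",cv2.resize(a,None,fx=4,fy=4,interpolation=cv2.INTER_CUBIC))
a=cv2.imread("pics/scene0.png")[175:300,165:350]; cv2.imwrite("pics/scene0z.png",cv2.resize(a,None,fx=4,fy=4,interpolation=cv2.INTER_CUBIC))
```

```text
(no output)
```

View pics/top0z.png

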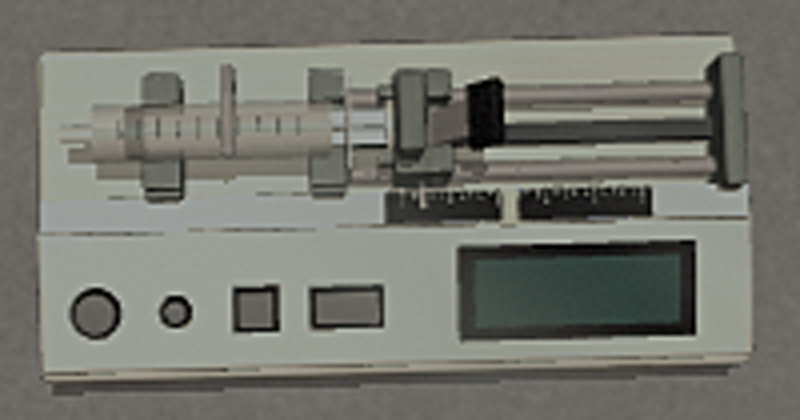

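View pics/scene0z.png

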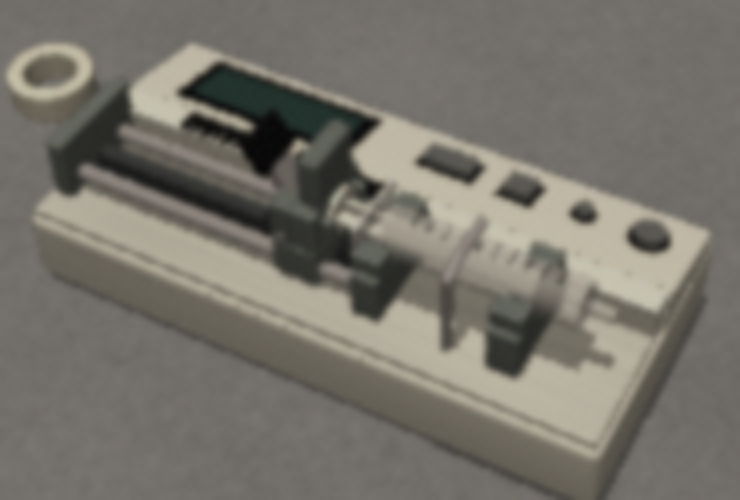

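```bash
cat > h.py <<'E'
import numpy as np, cv2
from scipy.spatial.transform import Rotation as R
from plant import ctrl, eyes
def cam(n):
    m=eyes.camera_model(n); K=np.array([[m['fx'],0,m['cx']],[0,m['fy'],m['cy']],[0,0,1.]])
    return K,R.from_rotvec(m['rvec']).as_matrix(),np.array(m['tvec'])
def ray(n,u,v):
    K,r,t=cam(n); return -r.T@t, r.T@np.linalg.inv(K)@np.array([u,v,1.])
def onz(n,u,v,z):
    o,d=ray(n,u,v); return o+d*(z-o[2])/d[2]
def proj(n,P):
    K,r,t=cam(n); p=K@(r@np.asarray(P)+t); return p[:2]/p[2]
def tri(u1,u2):
    o1,d1=ray("top",*u1); o2,d2=ray("scene",*u2)
    A=np.array([d1,-d2]).T; s=np.linalg.lstsq(A,o2-o1,rcond=None)[0]
    a,b=o1+s[0]*d1,o2+s[1]*d2; return (a+b)/2,np.linalg.norm(a-b)
E
python3 - <<'E'
from h import *
im=cv2.imread("pics/top0.png"); g=cv2.cvtColor(im,cv2.COLOR_BGR2GRAY).astype(int)
hsv=cv2.cvtColor(im,cv2.COLOR_BGR2HSV)
print("tape rows"); 
for v in range(200,212): print(v,g[v,298:345:1])
# keys: dark-ish on panel
roi=(slice(222,246),slice(218,308))
m=(g[roi]<120).astype(np.uint8)
n,l,s,c=cv2.connectedComponentsWithStats(m)
K=[]
for i in range(1,n):
    if s[i,4]>15:
        u,v=c[i]+[218,222]; p=onz("top",u,v,0.080); K.append(p); print(s[i],np.round((u,v),2),np.round(p,4))
for a,b in zip(K,K[1:]): print(np.linalg.norm(b-a))
E
```

```text
tape rows
200 [ 84  84  85  86  83  55  46  51  51  48  49  59  75  51  48  59  62  54
  38  74  96  94  91  89  87  88  81 111 115 114 114 114 114 112 113 114
 114 115 114 117 118 118 117 117 121 116 117]
201 [116 114 115 118 122  63  47  51  44  47  44  52  98  62  43  57  60  57
  74 118 119 117 112 168 175 173 173 171 171 172 171 170 167 166 165 165
 169 172 174 173 174 176 175 153 177 138 128]
202 [162 163 166 173 132 125 128 159 108  95  95  96 151 131 136 127 124 130
 130 158 140 157 134 127 154 132 136 132 133 158 137  91 155 160 158 160
 135  97 123  91  69 127  57  52  42  90  94]
203 [156 157 165  97  61  63  60 107  72  61 135  94 145  74  60  66  31  64
  25  91  35  13  59  22  91  32  54  20   9  92  24  88 119 154 155 161
 140  43  53  21  10 105  36  60  21  58  67]
204 [154 155 167  74  41  47  44  72  49  36 107  62 147  79  68  74  41  71
  39 101  49  27 112  50  52  31  66  73  36  11  11  96  92 156 159 163
 110  36  15  22  22  65  28  68  28  21  21]
205 [155 156 169  78  47  50  51  78  52  45  41  33 149  84  40  40  40  38
  38 106  52  31  32  35  36  34 
[... 861 characters left out ...]
 54  56]
210 [157 160 166  85  50  54  51  48  72  70  72  69  67  69  66  66  57  84
 108 109 108 108 106 108 106 105  95 138 115 108 109 105 146 156 157 157
 148 120 115 115 102 114 111 110 106 103  97]
211 [104 102 102  98 110 111 109 109 104 102 106 105  93  86  97 100  96  93
 107 109 108 107 108 119 122 120 163 166 164 167 167 167 118 117 117 116
 155 165 167 169 167 168 168 167 167 168 167]
[  4   5  13  13 133] [228.35 233.  ] [0.5201 0.1548 0.08  ]
[ 45   4  12  12 136] [268.62 231.82] [0.5204 0.0708 0.08  ]
[ 64   4  19  12 208] [291.04 231.29] [0.5202 0.024  0.08  ]
[27  7  8  8 57] [248.46 232.65] [0.5198 0.1129 0.08  ]
0.08403357111225211
0.046821402889482576
0.08891767124921479
```

Run:
```python
from h import *
print("cams",[np.round(ray(n,278,210)[0],3) for n in("top","scene")])
tape=onz("top",331.97,205.5,0.085); tip=onz("top",310.4,206.3,0.087)
print("tape",tape,"tip",tip,"dy",tape[1]-tip[1])
# pump outline corners via zoom
im=cv2.imread("pics/top0.png"); g=cv2.cvtColor(im,cv2.COLOR_BGR2GRAY)
m=(g[215:242,318:382]<75).astype(np.uint8)
c=max(cv2.findContours(m,0,2)[0],key=cv2.contourArea); r=cv2.minAreaRect(c); b=cv2.boxPoints(r)+[318,215]
P=[onz("top",*q,0.075) for q in b]; print("lcd",np.round(P,4), [np.arctan2(*( (P[(i+1)%4]-P[i])[[0,1]])) for i in range(4)])
hy=tip[1]+0.008
for hx in (0.60,):
  for dx in(-.02,.02):
    for dy in(-.007,.007): print("head top",np.round(proj("top",[hx+dx,hy+dy,.155]),1),np.round(proj("scene",[hx+dx,hy+dy,.155]),1))
o=ctrl.observe(); M=R.from_quat(o['eef_rot']).as_matrix(); print("tool axes cols\n",np.round(M,3))
print(g[165:202,300:318])
```

```text
cams [array([0.433, 0.053, 1.207]), array([1.125, 0.328, 0.735])]
tape [ 0.57158875 -0.06300658  0.085     ] tip [ 0.57085305 -0.01774694  0.087     ] dy -0.04525963582665642
lcd [[ 0.5507 -0.0367  0.075 ]
 [ 0.5507 -0.1601  0.075 ]
 [ 0.5012 -0.1591  0.075 ]
 [ 0.5011 -0.0363  0.075 ]] [np.float64(3.1409711312404616), np.float64(-1.548944846873443), np.float64(-0.0004286706604752768), np.float64(1.5796264242269082)]
head top [311.8 197.4] [249.7 200. ]
head top [304.7 197.6] [255.1 202. ]
head top [311.1 177.3] [240.5 210.8]
head top [304.  177.5] [246.  212.9]
tool axes cols
 [[-0.001  0.894 -0.447]
 [-0.001 -0.447 -0.894]
 [-1.     0.     0.001]]
[[ 79  81  82  83  73  73  75  78  79  79  82  99 103 104 101 103 106 108]
 [163 163 159 158 160 159 161 162 161 160 162 163 163 163 162 163 161 163]
 [159 160 160 160 159 160 160 159 160 159 159 158 158 158 158 157 157 158]
 [156 156 156 156 157 156 158 155 157 156 156 156 155 156 157 156 156 157]
 [155 157 156 156 156 156 156 156 157 156 157 156 156 155 156 156 155 156]
 [155 155 155 155 157 157 158 157 158 157 157 156 158 157 157 156 1
[... 1633 characters left out ...]
 97 103 104 102 104 107]
 [114 111 114  71  43  37  40  39  38  37  48 105 100 101 101 100 101 105]
 [124 113 115  71  60  41  43  38  37  31  86  97  97 100 104 101 104 107]
 [ 98  91  94  56  73  76  78  75  73  68 106  99  96 104 105 104 105 105]
 [ 46  46  50  31 103  79  71  68 108 109 107 101  98 107 107 107 106 107]
 [ 88  94  93  51 102 118 118 115 113 112 108 104 105 112 111  82  77  84]
 [ 96  97 102  54  48  58  59  54  46  48  45  35  33  30  33  29  30  23]
 [113 116  93  58  48  47  44  45  45  40  44  43  40  53  55  51  37  51]
 [ 85  86  83  55  46  51  51  48  49  59  75  51  48  59  62  54  38  74]
 [115 118 122  63  47  51  44  47  44  52  98  62  43  57  60  57  74 118]]
```

```bash
python3 - <<'E'
from h import *
print("head", onz("top",307.5,182,.155), "front edge z0",onz("top",300,249.5,0),"back", onz("top",300,165.5,.05),onz("top",300,165.5,.07))
hx,hy=.611,-.010
for dx in(-.02,.02):
  for dy in(-.007,.007): print(np.round(proj("top",[hx+dx,hy+dy,.155]),1),(np.round(proj("scene",[hx+dx,hy+dy,.155]),1)-[165,175])*4)
for P in ([.5201,.1548,.08],[.5202,.024,.08],[.572,-.063,.085]): print("scene zoom",(proj("scene",P)-[165,175])*4)
print("paddle top, open",(proj("scene",[hx,hy-.0443,.1476])-[165,175])*4,proj("top",[hx,hy-.0443,.1476]))
# triangulate round key
print(tri((228.5,233),(165+650/4,175+235/4)))
E
python3 - <<'E'
import cv2
a=cv2.imread("pics/scene0.png")[185:235,205:275]; cv2.imwrite("pics/sc0zz.png",cv2.resize(a,None,fx=10,fy=10,interpolation=cv2.INTER_CUBIC))
E
```

```text
head [ 0.61083155 -0.00933613  0.155     ] front edge z0 [0.48532292 0.00313681 0.        ] back [ 6.65397040e-01 -5.02604269e-04  5.00000000e-02] [6.61372688e-01 4.30779769e-04 7.00000000e-02]
[311.7 191.9] [328.4 111.6]
[304.6 192. ] [350.  119.6]
[311.  171.8] [290.8 155.2]
[304. 172.] [313.2 164. ]
scene zoom [647.49662366 226.28858103]
scene zoom [449.8509489  153.95667821]
scene zoom [284.26168498 153.74557862]
paddle top, open [253.80429524 121.40543631] [329.94356199 181.95368765]
(array([0.52031628, 0.15608131, 0.073438  ]), np.float64(0.002049093422725872))
```

View pics/sc0zz.png

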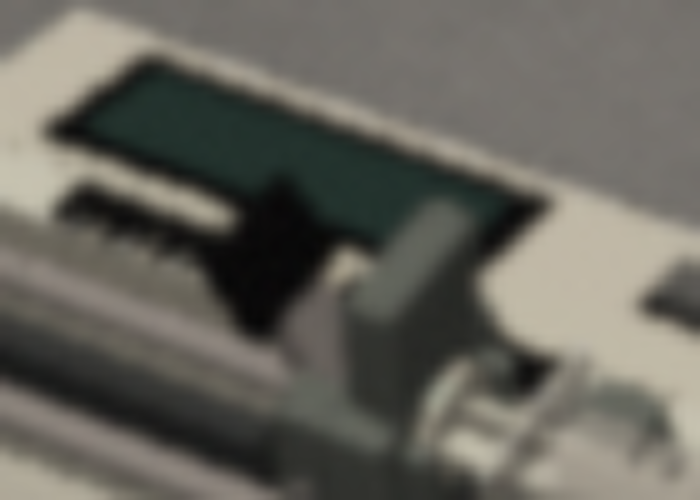

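```bash
cat >> h.py <<'E'
def show(tag=""):
    o=ctrl.observe(); M=R.from_quat(o['eef_rot']).as_matrix()
    print(tag,"t",round(o['clock'],2),"tcp",np.round(o['tcp_pos'],4),"x",np.round(M[:,0],3),"z",np.round(M[:,2],3),"F",np.round(o['wrist_force'],2),"w",round(o['width']*1000,1),"q",np.round(o['joints'],2)); return o,M
def to(p,Mt=None):
    o,M=show(); print("shift mm",np.round(1000*M.T@(np.array(p)-o['tcp_pos']),1))
    if Mt is not None: print("turn deg",np.round(np.degrees(R.from_matrix(M.T@Mt).as_rotvec()),2))
def tool(tilt=0,yaw=0):
    x=np.array([np.sin(tilt)*np.cos(yaw),np.sin(tilt)*np.sin(yaw),-np.cos(tilt)]); z=np.array([np.sin(yaw),-np.cos(yaw),0]); return np.array([x,np.cross(z,x),z]).T
E
python3 -m creep '[[-4,37,38,-4.5,0,0,1],[-8,74,76,-9,0,0,1],[-12,111,114,-13.5,0,0,1],[-16,148,152,-18,0,0,1],[-20,185,190,-22,0,0,1],[-20,223,227,-26.6,0,0,1],[-20,223,227,-26.6,0,0,1]]'
python3 -c "
from h import *
to([.51,.155,.14],tool(.2)); to([.52,.155,.09],tool(.2))"
```

```text
clock: 0.98
tcp_pos: [0.4003, 0.2979, 0.2515]
eef_rot: [0.5, 0.5, -0.5, 0.499]
wrist_force: [0.3, 1.4, 0.6]
width: -0.0
 t 0.97 tcp [0.4003 0.2979 0.2515] x [-0.  0. -1.] z [-0.002 -1.    -0.   ] F [0.34 1.37 0.55] w -0.0 q [ 1.03  0.05 -0.33 -0.   -1.18  0.53]
shift mm [111.5 110.  142.8]
turn deg [-0.1  -0.   11.46]
 t 0.97 tcp [0.4003 0.2979 0.2515] x [-0.  0. -1.] z [-0.002 -1.    -0.   ] F [0.34 1.37 0.55] w -0.0 q [ 1.03  0.05 -0.33 -0.   -1.18  0.53]
shift mm [161.5 120.  142.8]
turn deg [-0.1  -0.   11.46]
```

```bash
python3 -m creep '[[0,0,50,0,0,3,1],[0,30,100,0,0,6,1],[30,70,143,0,0,9,1],[70,110,143,0,0,11.5,1],[110,112,143,0,0,11.5,1],[145,116,143,0,0,11.5,1],[152,116,143,0,0,11.5,1],[152,116,143,0,0,11.5,1]]'
python3 - <<'E'
from h import *
to([.5201,.1548,.080],tool(.2))
for n in("scene","top"): cv2.imwrite(f"pics/{n}1.png",eyes.snapshot(n)[:,:,::-1])
a=cv2.imread("pics/scene1.png")[140:300,205:405]; cv2.imwrite("pics/s1z.png",cv2.resize(a,None,fx=3.5,fy=3.5,interpolation=cv2.INTER_CUBIC))
E
```

```text
clock: 1.98
tcp_pos: [0.516, 0.1583, 0.0995]
eef_rot: [0.547, 0.448, -0.447, 0.548]
wrist_force: [-0.6, -0.1, 0.3]
width: 0.0
 t 1.98 tcp [0.516  0.1583 0.0995] x [ 0.199 -0.    -0.98 ] z [ 0.001 -1.     0.001] F [-0.6  -0.09  0.26] w 0.0 q [ 0.75  0.16 -0.72  0.26 -0.56  0.61]
shift mm [20.   0.1  3.5]
turn deg [ 0.05  0.02 -0.03]
```

View pics/s1z.png

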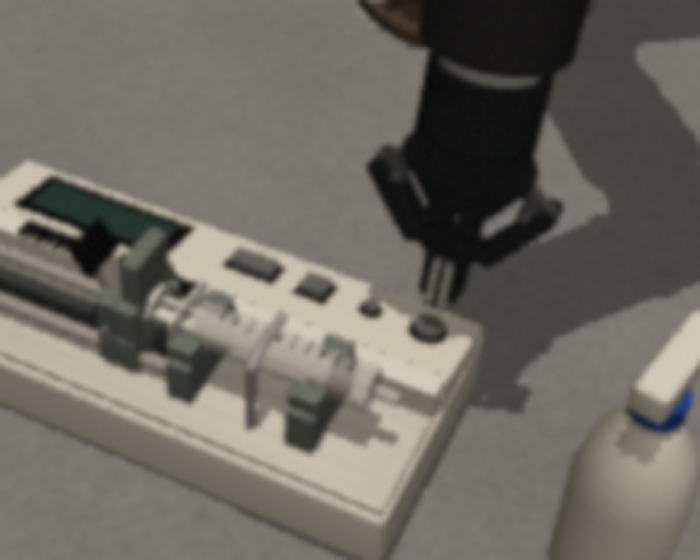

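The scene view shows the shut fingertips at zoomed (440,290), just above the round key at (428,325), and clear of the small key at (372,308). I'll start pressing.

```bash
python3 -m creep '[[8,0,3.5,0,0,0,1],[14,0,3.5,0,0,0,1],[16,0,3.5,0,0,0,1],[16,0,3.5,0,0,0,1]]'
python3 -m creep '[[2,0,0,0,0,0,1],[2,0,0,0,0,0,1]]'
python3 -m creep '[[2,0,0,0,0,0,1],[2,0,0,0,0,0,1]]'
```

```text
clock: 2.58
tcp_pos: [0.5191, 0.1543, 0.0835]
eef_rot: [0.547, 0.447, -0.447, 0.548]
wrist_force: [-1.2, 0.2, -0.9]
width: 0.0001
clock: 2.82
tcp_pos: [0.5195, 0.1544, 0.0816]
eef_rot: [0.547, 0.448, -0.447, 0.548]
wrist_force: [0.1, -0.3, 0.7]
width: 0.0
clock: 3.08
tcp_pos: [0.52, 0.1546, 0.0797]
eef_rot: [0.547, 0.448, -0.447, 0.548]
wrist_force: [-0.3, 0.9, 0.8]
width: -0.0002
```

```bash
python3 -m creep '[[2,0,0,0,0,0,1],[2,0,0,0,0,0,1]]'
python3 -m creep '[[2,0,0,0,0,0,1],[2,0,0,0,0,0,1]]'
python3 -c "
from h import *
show()"
```

```text
clock: 3.32
tcp_pos: [0.5204, 0.1545, 0.0778]
eef_rot: [0.548, 0.448, -0.447, 0.548]
wrist_force: [-0.7, 0.2, 3.5]
width: -0.0001
clock: 3.58
tcp_pos: [0.5208, 0.1546, 0.0764]
eef_rot: [0.548, 0.447, -0.447, 0.548]
wrist_force: [-6.1, 1.1, 11.7]
width: -0.0001
 t 3.58 tcp [0.5208 0.1546 0.0764] x [ 0.2   0.   -0.98] z [ 0.001 -1.    -0.   ] F [-6.08  1.09 11.68] w -0.1 q [ 0.73  0.2  -0.75  0.29 -0.49  0.59]
```

```bash
python3 -m creep '[[-10,0,0,0,0,0,1],[-22,0,0,0,0,0,1],[-22,0,40,0,0,0,1],[-22,0,84,0,0,0,1],[-22,0,84,0,0,0,1]]'
python3 -c "
from h import *
to([.5204,.0708,.0805],tool(.2))"
```

```text
clock: 4.2
tcp_pos: [0.5156, 0.0682, 0.0976]
eef_rot: [0.548, 0.447, -0.448, 0.547]
wrist_force: [0.3, 1.3, -0.0]
width: -0.0005
 t 4.2 tcp [0.5156 0.0682 0.0976] x [ 0.199 -0.    -0.98 ] z [-0.003 -1.    -0.   ] F [ 0.35  1.29 -0.02] w -0.5 q [ 0.59  0.13 -0.75  0.22 -0.53  0.8 ]
shift mm [17.8  1.3 -2.6]
turn deg [-0.15  0.02 -0.01]
```

```bash
python3 -m creep '[[0,1,-1,0,0,0,1],[8,1,-1,0,0,0,1],[15,1,-1,0,0,0,1],[19,1,-1,0,0,0,1],[21,1,-1,0,0,0,1],[21,1,-1,0,0,0,1]]'
python3 -m creep '[[1.5,0,0,0,0,0,1],[1.5,0,0,0,0,0,1]]'
```

```text
clock: 4.95
tcp_pos: [0.5214, 0.0717, 0.0769]
eef_rot: [0.547, 0.448, -0.447, 0.548]
wrist_force: [-2.8, 2.6, 3.4]
width: 0.0001
clock: 5.2
tcp_pos: [0.5216, 0.0716, 0.0763]
eef_rot: [0.548, 0.447, -0.447, 0.548]
wrist_force: [-11.3, 2.6, 16.8]
width: 0.0
```

```bash
python3 -m creep '[[-10,-1,0,0,0,0,1],[-23,-1,0,0,0,0,1],[-23,-1,24,0,0,0,1],[-23,-1,47.5,0,0,0,1],[-23,-1,47.5,0,0,0,1],[-23,-1,47.5,0,0,0,1]]'
python3 -c "
from h import *
to([.5202,.024,.0805],tool(.2))"
```

```text
clock: 5.95
tcp_pos: [0.5164, 0.024, 0.0979]
eef_rot: [0.548, 0.447, -0.447, 0.548]
wrist_force: [0.1, 0.0, 0.6]
width: -0.0003
 t 5.95 tcp [0.5164 0.024  0.0979] x [ 0.2   0.   -0.98] z [ 0. -1. -0.] F [0.1  0.05 0.55] w -0.3 q [ 0.49  0.12 -0.75  0.19 -0.53  0.92]
shift mm [17.8  0.2  0. ]
turn deg [ 0.   -0.   -0.05]
```

```bash
python3 -m creep '[[8,0,0,0,0,0,1],[15,0,0,0,0,0,1],[19,0,0,0,0,0,1],[21,0,0,0,0,0,1],[21,0,0,0,0,0,1]]'
python3 -m creep '[[1.5,0,0,0,0,0,1],[1.5,0,0,0,0,0,1]]'
```

```text
clock: 6.58
tcp_pos: [0.5203, 0.024, 0.0771]
eef_rot: [0.547, 0.448, -0.447, 0.548]
wrist_force: [-3.6, 1.3, 3.2]
width: 0.0
clock: 6.82
tcp_pos: [0.5206, 0.0239, 0.0764]
eef_rot: [0.548, 0.447, -0.447, 0.548]
wrist_force: [-8.9, 2.4, 10.5]
width: -0.0002
```

```bash
python3 -m creep '[[-20,0,0,0,0,0,1],[-60,0,0,0,0,0,1],[-110,0,20,0,0,-3,0],[-150,0,40,0,0,-7,-1],[-155,0,55,0,0,-11.5,-1],[-155,0,55,0,0,-11.5,-1]]'
python3 - <<'E'
from h import *
to([.611,-.0305,.20],tool(0)); to([.611,-.0305,.128],tool(0))
for n in("top",): cv2.imwrite(f"pics/{n}2.png",eyes.snapshot(n)[:,:,::-1])
cv2.imwrite("pics/t2z.png",cv2.resize(cv2.imread("pics/top2.png")[145:270,195:410],None,fx=3.6,fy=3.6,interpolation=cv2.INTER_CUBIC))
E
```

```text
clock: 7.58
tcp_pos: [0.4912, -0.0317, 0.2281]
eef_rot: [0.501, 0.499, -0.5, 0.5]
wrist_force: [-0.2, -0.2, -0.1]
width: 0.0722
 t 7.58 tcp [ 0.4912 -0.0317  0.2281] x [ 0.001  0.    -1.   ] z [-0.002 -1.    -0.   ] F [-0.17 -0.15 -0.08] w 72.2 q [ 0.34  0.06 -0.39 -0.   -1.13  1.23]
shift mm [ 28.3 119.8  -1.4]
turn deg [-0.1  -0.02 -0.06]
 t 7.58 tcp [ 0.4912 -0.0317  0.2281] x [ 0.001  0.    -1.   ] z [-0.002 -1.    -0.   ] F [-0.17 -0.15 -0.08] w 72.2 q [ 0.34  0.06 -0.39 -0.   -1.13  1.23]
shift mm [100.3 119.7  -1.4]
turn deg [-0.1  -0.02 -0.06]
```

View pics/t2z.png

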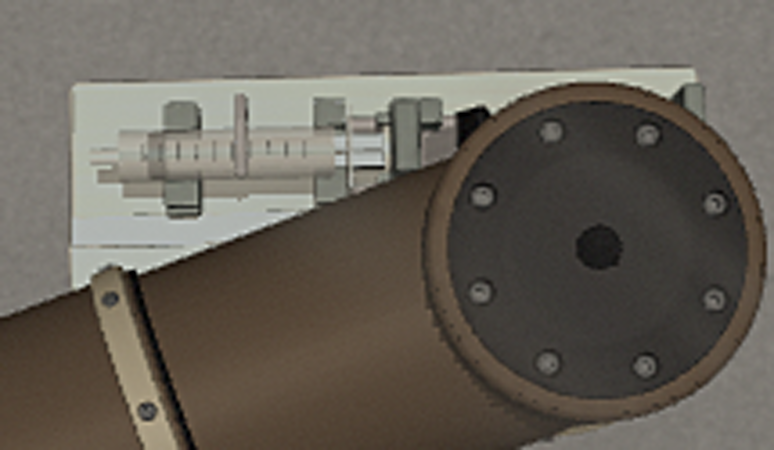

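```bash
python3 -m creep '[[0,60,-1.4,0,0,0,-1],[10,119.8,-1.4,0,0,0,-1],[40,119.8,-1.4,0,0,0,-1],[75,119.8,-1.4,0,0,0,-1],[90,119.8,-1.4,0,0,0,-1],[100,119.8,-1.4,0,0,0,-1],[100,119.8,-1.4,0,0,0,-1]]'
python3 - <<'E'
from h import *
to([.611,-.090,.128],tool(0))
for n in("scene",): cv2.imwrite(f"pics/{n}3.png",eyes.snapshot(n)[:,:,::-1])
cv2.imwrite("pics/s3z.png",cv2.resize(cv2.imread("pics/scene3.png")[120:300,165:350],None,fx=3.2,fy=3.2,interpolation=cv2.INTER_CUBIC))
E
```

```text
clock: 8.5
tcp_pos: [0.6097, -0.0295, 0.1279]
eef_rot: [0.5, 0.5, -0.5, 0.5]
wrist_force: [0.1, -0.2, 0.5]
width: 0.0854
 t 8.5 tcp [ 0.6097 -0.0295  0.1279] x [ 0. -0. -1.] z [ 0.001 -1.     0.   ] F [ 0.12 -0.17  0.48] w 85.4 q [ 0.27  0.34 -0.27  0.   -0.96  1.3 ]
shift mm [-0.1  1.3 60.5]
turn deg [ 0.05  0.01 -0.02]
```

View pics/s3z.png

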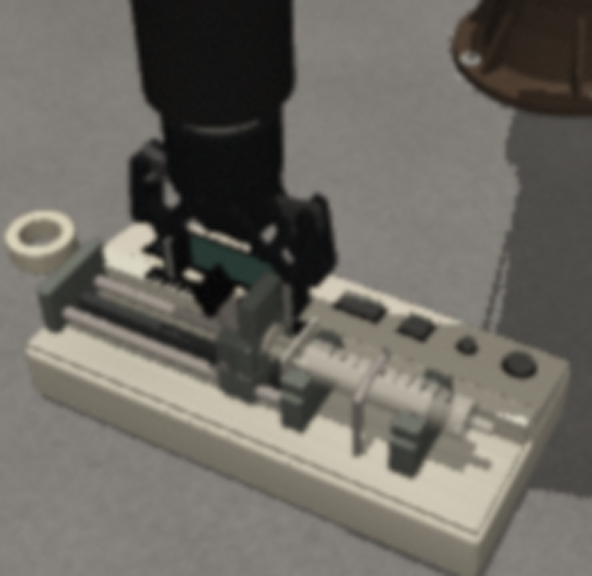

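Run:
```python
from h import *
f=lambda P:np.round((proj("scene",P)-[165,120])*3.2,0)
for y in(.0132,-.0722):
  for x in (.599,.621): print(f([x,y,.141]))
print("head",[f([.611+a,-.0097+b,.155]) for a in(-.02,.02) for b in(-.007,.007)])
cv2.imwrite("pics/s3zz.png",cv2.resize(cv2.imread("pics/scene3.png")[170:240,205:275],None,fx=8.5,fy=8.5,interpolation=cv2.INTER_CUBIC))
```

```text
[295. 301.]
[279. 320.]
[192. 262.]
[175. 280.]
head [array([263., 265.]), array([280., 272.]), array([233., 300.]), array([251., 307.])]
```

View pics/s3zz.png

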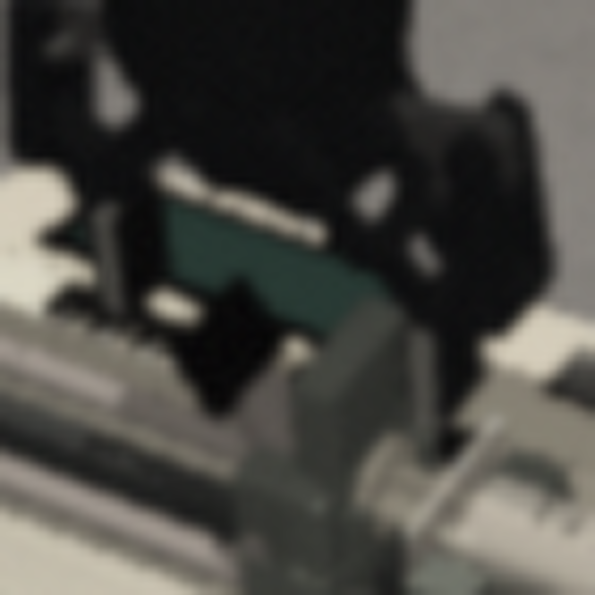

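The grey pad faces straddle the head and paddle: the right pad tip is at about (255,223) on the head's +y side, and the left is at (218,206) beyond the paddle. I'll push the head slowly and stop a little short of the mark.

```bash
python3 -m creep '[[0,1.3,8,0,0,0,-1],[0,1.3,12,0,0,0,-1],[0,1.3,17,0,0,0,-1],[0,1.3,22,0,0,0,-1],[0,1.3,27,0,0,0,-1],[0,1.3,32,0,0,0,-1],[0,1.3,37,0,0,0,-1],[0,1.3,42,0,0,0,-1]]'
python3 -m creep '[[0,0,5,0,0,0,-1],[0,0,9,0,0,0,-1],[0,0,12,0,0,0,-1],[0,0,14,0,0,0,-1],[0,0,16,0,0,0,-1],[0,0,17,0,0,0,-1],[0,0,17.5,0,0,0,-1],[0,0,17.5,0,0,0,-1]]'
python3 -c "
from h import *
show()
cv2.imwrite('pics/s4.png',eyes.snapshot('scene')[:,:,::-1])
cv2.imwrite('pics/s4z.png',cv2.resize(cv2.imread('pics/s4.png')[160:240,185:275],None,fx=8,fy=7.4,interpolation=cv2.INTER_CUBIC))"
```

```text
clock: 9.55
tcp_pos: [0.6112, -0.0719, 0.1277]
eef_rot: [0.5, 0.5, -0.5, 0.5]
wrist_force: [1.5, 2.0, 0.6]
width: 0.0852
clock: 10.55
tcp_pos: [0.6109, -0.0892, 0.1276]
eef_rot: [0.5, 0.5, -0.5, 0.5]
wrist_force: [0.6, 0.0, -0.4]
width: 0.0855
 t 10.55 tcp [ 0.6109 -0.0892  0.1276] x [-0. -0. -1.] z [ 0. -1.  0.] F [ 0.63  0.03 -0.39] w 85.5 q [ 0.17  0.35 -0.26  0.   -0.97  1.4 ]
```

View pics/s4z.png

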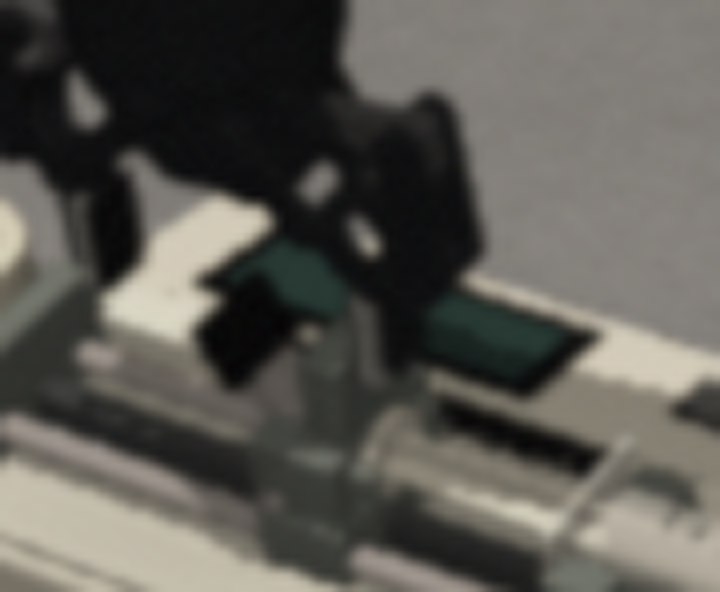

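```bash
python3 -m creep '[[0,0,-5,0,0,0,-1],[-30,0,-7,0,0,0,-1],[-80,0,-7,0,0,0,-1],[-110,-30,30,0,0,0,-1],[-110,-70,70,0,0,0,-1],[-110,-110,110,0,0,0,-1],[-110,-150,150,0,0,0,-1],[-110,-150,150,0,0,0,-1]]'
python3 - <<'E'
from h import *
show()
cv2.imwrite('pics/t5.png',eyes.snapshot('top')[:,:,::-1])
im=cv2.imread('pics/t5.png')
cv2.imwrite('pics/t5z.png',cv2.resize(im[160:230,280:380],None,fx=8,fy=8,interpolation=cv2.INTER_CUBIC))
g=cv2.cvtColor(im,cv2.COLOR_BGR2GRAY)
print(g[198:212,322:342])
E
```

```text
clock: 11.6
tcp_pos: [0.4583, -0.2409, 0.2381]
eef_rot: [-0.501, -0.499, 0.501, -0.499]
wrist_force: [0.8, 0.1, 0.3]
width: 0.0855
 t 11.6 tcp [ 0.4583 -0.2409  0.2381] x [-0. -0. -1.] z [-0.003 -1.     0.   ] F [0.76 0.12 0.28] w 85.5 q [-0.1   0.09 -0.32  0.   -1.16  1.67]
[[69 66 68 66 66 64 65 65 63 65 64 65 63 64 66 63 64 66 63 64]
 [67 68 63 65 68 64 66 65 65 65 63 64 64 64 65 65 64 64 64 65]
 [67 67 66 68 66 67 67 67 65 68 66 65 66 65 65 64 64 63 63 64]
 [67 68 70 65 68 67 66 68 66 68 64 64 68 66 65 67 67 69 67 68]
 [68 69 68 68 67 68 68 67 68 66 66 67 66 67 67 68 66 64 66 64]
 [70 67 69 70 66 68 70 67 67 65 69 67 65 66 68 67 68 66 65 65]
 [69 69 69 68 67 68 70 69 67 68 70 69 67 68 66 67 65 67 69 65]
 [72 69 70 70 69 71 68 69 69 67 68 68 69 69 69 69 69 68 69 68]
 [71 73 70 73 71 70 71 71 72 71 68 70 68 66 68 66 68 67 67 67]
 [71 73 71 70 71 69 69 71 69 70 70 68 71 71 69 69 67 67 69 68]
 [70 72 72 72 72 70 71 70 69 69 71 69 69 69 71 70 67 70 70 69]
 [74 75 73 72 70 72 70 72 72 70 70 69 69 70 70 70 70 73 69 70]
 [76 75 72 75 72 74 72 73 74 72 73 71 70 72 68 70 71 71 71 69]
 [76 73 77 75 77 74 72 73 72 72 73 73 72 72 67 73 70 69 72 70]]
```

View pics/t5z.png

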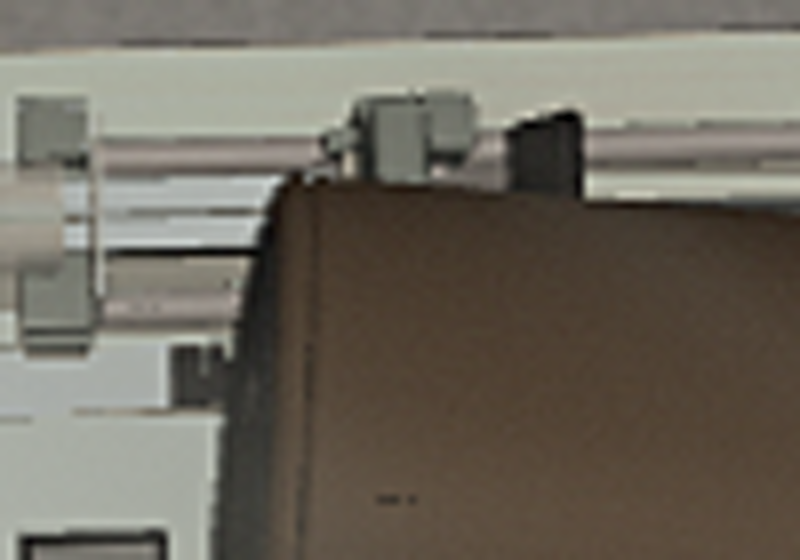

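```bash
python3 -m creep '[[0,-40,50,0,0,0,-1],[0,-80,100,0,0,0,-1],[0,-120,150,0,0,0,-1],[0,-150,190,0,0,0,-1],[0,-150,190,0,0,0,-1],[0,-150,190,0,0,0,-1]]'
python3 - <<'E'
from h import *
show()
cv2.imwrite('pics/t6.png',eyes.snapshot('top')[:,:,::-1])
im=cv2.imread('pics/t6.png')
cv2.imwrite('pics/t6z.png',cv2.resize(im[160:230,280:380],None,fx=8,fy=8,interpolation=cv2.INTER_CUBIC))
g=cv2.cvtColor(im,cv2.COLOR_BGR2GRAY)
print(g[198:212,322:342])
E
```

```text
clock: 12.4
tcp_pos: [0.3117, -0.429, 0.2373]
eef_rot: [0.5, 0.5, -0.5, 0.5]
wrist_force: [-0.0, 0.3, -0.7]
width: 0.0853
 t 12.4 tcp [ 0.3117 -0.429   0.2373] x [-0.001  0.    -1.   ] z [ 0. -1. -0.] F [-0.    0.33 -0.73] w 85.3 q [-0.57  0.12 -0.3  -0.   -1.16  2.14]
[[ 87  79  48  34  25  27  26  26  26  28  26  27  29  28  30  27  23  87
  112 110]
 [ 75  65  41  34  44  47  46  45  41  49  50  48  65  77  64  44  72  80
   75  74]
 [ 97  78  40  29  33  35  32  30  43 100  58  32  29  34  26  73 120 121
  121 119]
 [132 104  82  84  84  82  83  80  80 148 115  99 100  99 100 178 181 178
  180 154]
 [163 117 115 130 132 159 137 106 124 145 149 157 146 110 133  98  76 129
   60  51]
 [ 94  35  59  24  15  96  29  94  92 136 155 167 146  47  56  21  10 106
   37  60]
 [ 56  32  70  75  37  14  14 104  68 136 156 166 115  38  19  23  21  64
   29  68]
 [ 32  31  32  30  34  31  21 106  64 138 150 165  86  25  23  30  31  22
   22 118]
 [ 38  39  37  34  36  31  32  62  96 104 149 170  86  26  24  29  30  31
   27  24]
 [ 40  35  36  35  33  31  29  17  93 164 164 169  88  25  28  31  29  32
   28  29]
 [ 40  35  37  36  31  28  30  21  91 158 159 165 113  40  22  24  27  26
   26  26]
 [ 35  32  31  34  33  29  25  18  88 155 157 160 110  35  23  21  27  26
   26  21]
 [107 107 102 140 116 110 111 105 149 159 158 160 150 122 116 117 106 115
  115 110]
 [123 122 165 169 168 168 171 170 121 118 119 118 157 167 169 169 169 171
  170 171]]
```

View pics/t6z.png

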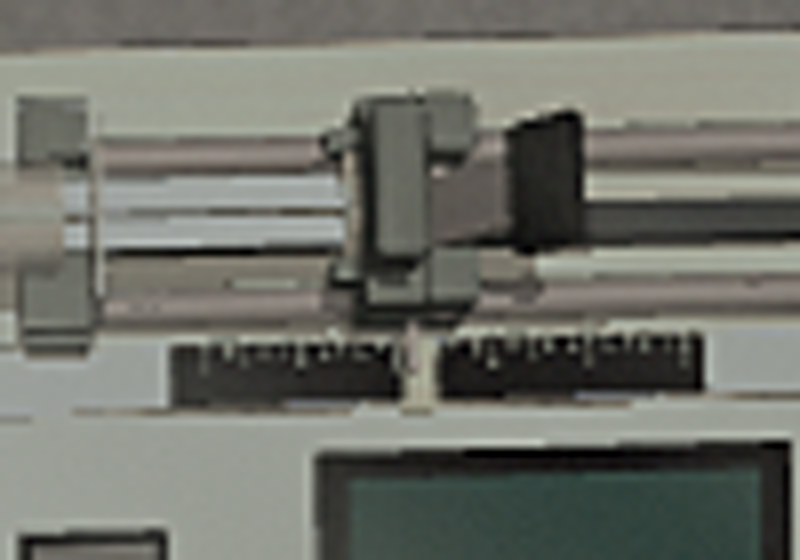

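The top view shows the driver nearly on the mark. The pointer is at about u=331.35 and the tape middle at 331.97, so it needs about 1.3 mm more, which agrees with the arm's own figures. The paddle is still open at (350,183). I'm going back in.

```bash
python3 -m creep '[[0,37,-44,0,0,0,-0.75],[0,74,-88,0,0,0,-0.75],[0,112,-133,0,0,0,-0.75],[0,150,-178,0,0,0,-0.75],[0,187,-222,0,0,0,-0.75],[0,224,-266,0,0,0,-0.75],[0,262,-311,0,0,0,-0.75],[0,299,-355,0,0,0,-0.75]]'
python3 -m creep '[[0,0,0,0,0,0,-0.75],[0,0,0,0,0,0,-0.75]]'
python3 -c "
from h import *
to([.611,-.0745,.128],tool(0))"
```

```text
clock: 13.45
tcp_pos: [0.6113, -0.0702, 0.2379]
eef_rot: [0.499, 0.501, -0.499, 0.501]
wrist_force: [0.8, -1.5, -0.3]
width: 0.075
clock: 13.7
tcp_pos: [0.6099, -0.0724, 0.2373]
eef_rot: [0.499, 0.501, -0.499, 0.501]
wrist_force: [-0.8, -1.3, -0.1]
width: 0.0747
 t 13.7 tcp [ 0.6099 -0.0724  0.2373] x [-0.001 -0.    -1.   ] z [ 0.003 -1.     0.   ] F [-0.82 -1.34 -0.06] w 74.7 q [ 0.2   0.26 -0.12 -0.   -1.2   1.37]
shift mm [109.3   1.2   2. ]
turn deg [0.18 0.01 0.05]
```

```bash
python3 -m creep '[[30,1,2,0.2,0,0,-0.75],[65,1,2,0.2,0,0,-0.75],[95,1,2,0.2,0,0,-0.75],[109,1,2,0.2,0,0,-0.75],[109,1,2,0.2,0,0,-0.75],[109,1,2,0.2,0,0,-0.75]]'
python3 -c "
from h import *
to([.611,-.04775-.03735,.128],tool(0))"
```

```text
clock: 14.45
tcp_pos: [0.6118, -0.0762, 0.1302]
eef_rot: [0.501, 0.499, -0.5, 0.5]
wrist_force: [0.1, 0.2, 0.5]
width: 0.0749
 t 14.45 tcp [ 0.6118 -0.0762  0.1302] x [ 0.002  0.    -1.   ] z [-0.003 -1.    -0.   ] F [0.12 0.16 0.51] w 74.9 q [ 0.19  0.34 -0.26  0.   -0.97  1.37]
shift mm [ 2.2 -0.8  8.9]
turn deg [-0.17 -0.   -0.12]
```

```bash
python3 -m creep '[[0,0,0,0,0,0,-0.75],[0,0,0,0,0,0,-0.75]]'
python3 -c "
from h import *
to([.611,-.04775-.03735,.128],tool(0))"
```

```text
clock: 14.7
tcp_pos: [0.6114, -0.0761, 0.1295]
eef_rot: [0.501, 0.499, -0.5, 0.5]
wrist_force: [0.6, -0.1, 0.0]
width: 0.0745
 t 14.7 tcp [ 0.6114 -0.0761  0.1295] x [ 0.001  0.    -1.   ] z [-0.003 -1.    -0.   ] F [ 0.58 -0.06  0.01] w 74.5 q [ 0.19  0.34 -0.26  0.   -0.97  1.37]
shift mm [ 1.4 -0.3  9. ]
turn deg [-0.17 -0.01 -0.07]
```

```bash
python3 -m creep '[[1.5,0,4,-0.2,0,0,-0.75],[1.5,0,6,-0.2,0,0,-0.75],[1.5,0,8,-0.2,0,0,-0.75],[1.5,0,8.5,-0.2,0,0,-0.75],[1.5,0,9,-0.2,0,0,-0.75],[1.5,0,9,-0.2,0,0,-0.75],[1.5,0,9,-0.2,0,0,-0.75]]'
python3 -c "
from h import *
o,_=show(); print(1000*(o['tcp_pos'][1]+o['width']/2))"
```

```text
clock: 15.58
tcp_pos: [0.611, -0.085, 0.1271]
eef_rot: [0.5, 0.5, -0.5, 0.5]
wrist_force: [-0.4, 1.5, -1.6]
width: 0.0746
 t 15.57 tcp [ 0.611  -0.085   0.1271] x [-0.  0. -1.] z [ 0.001 -1.    -0.   ] F [-0.36  1.51 -1.6 ] w 74.6 q [ 0.18  0.35 -0.26 -0.   -0.97  1.39]
-47.748809913461606
```

```bash
python3 -m creep '[[0,0,-3,0,0,0,-0.75],[0,0,-6,0,0,0,-0.7],[0,0,-8,0,0,0,-0.6],[0,0,-9.5,0,0,0,-0.5],[0,0,-9.5,0,0,0,-0.4],[0,0,-9.5,0,0,0,-0.36],[0,0,-9.5,0,0,0,-0.36]]'
python3 -c "
from h import *
o,_=show(); print(1000*(o['tcp_pos'][1]+o['width']/2))
cv2.imwrite('pics/s7.png',eyes.snapshot('scene')[:,:,::-1])
cv2.imwrite('pics/s7z.png',cv2.resize(cv2.imread('pics/s7.png')[160:240,185:275],None,fx=8,fy=7.4,interpolation=cv2.INTER_CUBIC))"
```

```text
clock: 16.45
tcp_pos: [0.611, -0.0757, 0.1272]
eef_rot: [0.5, 0.5, -0.5, 0.5]
wrist_force: [-0.1, -0.2, 0.0]
width: 0.0581
 t 16.45 tcp [ 0.611  -0.0757  0.1272] x [-0. -0. -1.] z [ 0. -1.  0.] F [-0.09 -0.23  0.02] w 58.1 q [ 0.19  0.35 -0.26  0.   -0.96  1.38]
-46.63843575594698
```

View pics/s7z.png

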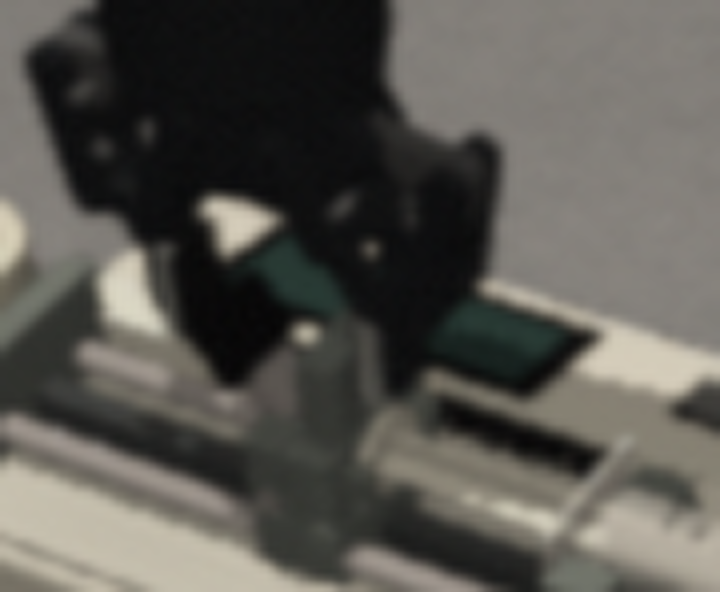

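```bash
python3 -m creep '[[0,0,0.2,0,0,0,-0.36],[0,0,-0.6,0,0,0,-0.33],[0,0,-1.2,0,0,0,-0.30],[0,0,-1.8,0,0,0,-0.27],[0,0,-2.4,0,0,0,-0.24],[0,0,-3,0,0,0,-0.21],[0,0,-3,0,0,0,-0.21],[0,0,-3,0,0,0,-0.21]]'
python3 -c "
from h import *
o,_=show(); print(1000*(o['tcp_pos'][1]+o['width']/2))"
```

```text
clock: 17.5
tcp_pos: [0.6111, -0.0728, 0.1278]
eef_rot: [0.5, 0.5, -0.5, 0.5]
wrist_force: [-1.9, -1.8, 5.0]
width: 0.0521
 t 17.5 tcp [ 0.6111 -0.0728  0.1278] x [ 0. -0. -1.] z [ 0.001 -1.     0.   ] F [-1.94 -1.76  5.01] w 52.1 q [ 0.2   0.34 -0.26  0.   -0.96  1.37]
-46.72492907378549
```

```bash
python3 -m creep '[[0,0,-0.2,0,0,0,-0.18],[0,0,-0.9,0,0,0,-0.15],[0,0,-1.5,0,0,0,-0.12],[0,0,-2.1,0,0,0,-0.09],[0,0,-2.7,0,0,0,-0.06],[0,0,-3.3,0,0,0,-0.03],[0,0,-3.8,0,0,0,0],[0,0,-3.8,0,0,0,0]]'
python3 -c "
from h import *
o,_=show(); print(1000*(o['tcp_pos'][1]+o['width']/2))
cv2.imwrite('pics/s8.png',eyes.snapshot('scene')[:,:,::-1])
cv2.imwrite('pics/s8z.png',cv2.resize(cv2.imread('pics/s8.png')[160:240,185:275],None,fx=8,fy=7.4,interpolation=cv2.INTER_CUBIC))"
```

```text
clock: 18.5
tcp_pos: [0.6115, -0.0691, 0.1288]
eef_rot: [0.5, 0.5, -0.499, 0.501]
wrist_force: [-3.0, -1.3, 11.2]
width: 0.0426
 t 18.5 tcp [ 0.6115 -0.0691  0.1288] x [ 0.002 -0.    -1.   ] z [ 0.001 -1.     0.001] F [-2.99 -1.31 11.16] w 42.6 q [ 0.21  0.34 -0.26  0.   -0.97  1.37]
-47.78286979806939
```

View pics/s8z.png

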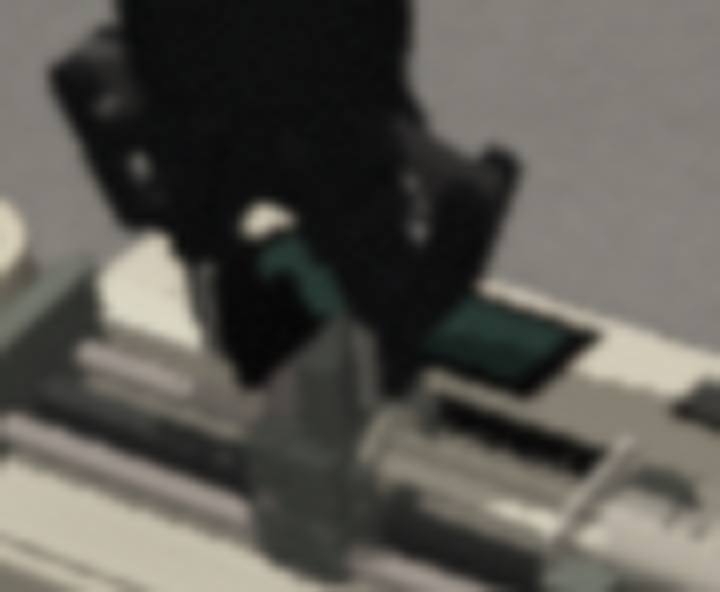

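```bash
python3 -m creep '[[-0.6,0,-0.7,0,0,0,0.03],[-1,0,-1.3,0,0,0,0.06],[-1.4,0,-1.9,0,0,0,0.09],[-1.8,0,-2.6,0,0,0,0.12],[-2.2,0,-3.2,0,0,0,0.15],[-2.5,0,-3.8,0,0,0,0.18],[-2.5,0,-4.3,0,0,0,0.2],[-2.5,0,-4.3,0,0,0,0.2]]'
python3 -c "
from h import *
o,_=show(); print(1000*(o['tcp_pos'][1]+o['width']/2))"
```

```text
clock: 19.55
tcp_pos: [0.6114, -0.0646, 0.1298]
eef_rot: [0.5, 0.5, -0.5, 0.5]
wrist_force: [2.0, -2.1, 4.2]
width: 0.0341
 t 19.55 tcp [ 0.6114 -0.0646  0.1298] x [ 0.001 -0.    -1.   ] z [ 0.001 -1.     0.   ] F [ 2.03 -2.12  4.18] w 34.1 q [ 0.21  0.34 -0.26  0.   -0.97  1.36]
-47.516546643567494
```

Before the last bit of closing, I'll let go for a moment and check the pointer from above. The driver and lever stay where they're left.

```bash
python3 -m creep '[[0,0,0,0,0,0,0],[0,0,0,0,0,0,-0.4],[-5,0,0,0,0,0,-0.4],[-40,0,0,0,0,0,-0.4],[-90,0,0,0,0,0,-0.4],[-108,-20,25,0,0,0,-0.4],[-108,-60,70,0,0,0,-0.4],[-108,-100,118,0,0,0,-0.4]]'
python3 -m creep '[[0,-40,47,0,0,0,-0.4],[0,-80,95,0,0,0,-0.4],[0,-120,142,0,0,0,-0.4],[0,-160,190,0,0,0,-0.4],[0,-200,237,0,0,0,-0.4],[0,-200,237,0,0,0,-0.4]]'
python3 - <<'E'
from h import *
show()
cv2.imwrite('pics/t9.png',eyes.snapshot('top')[:,:,::-1])
im=cv2.imread('pics/t9.png')
cv2.imwrite('pics/t9z.png',cv2.resize(im[160:230,280:380],None,fx=8,fy=8,interpolation=cv2.INTER_CUBIC))
g=cv2.cvtColor(im,cv2.COLOR_BGR2GRAY)
print(g[198:210,326:339])
print(g[180:186,320:356])
E
```

```text
clock: 20.55
tcp_pos: [0.51, -0.1832, 0.2381]
eef_rot: [0.5, 0.5, -0.499, 0.501]
wrist_force: [0.5, -1.8, -0.1]
width: 0.0599
clock: 21.3
tcp_pos: [0.3082, -0.4219, 0.2377]
eef_rot: [-0.501, -0.499, 0.501, -0.499]
wrist_force: [0.2, 0.4, 1.0]
width: 0.0598
 t 21.3 tcp [ 0.3082 -0.4219  0.2377] x [-0.001  0.    -1.   ] z [-0.005 -1.    -0.   ] F [0.23 0.43 1.05] w 59.8 q [-0.56  0.1  -0.31  0.   -1.16  2.13]
[[ 31  29  31  26  27  26  31  24  29  30  28  30  24]
 [ 45  44  44  44  44  40  49  40  61  71  71  52  37]
 [ 34  35  35  32  31  84  86  41  33  31  28  52 122]
 [ 82  84  80  76  77 116 142 105  99 101  97 179 181]
 [133 158 136 105 160 141 148 157 146 109 134  98  75]
 [ 12  98  30  94 128 131 144 167 147  48  55  22  10]
 [ 36  11  15 100 102 103 141 166 112  35  18  20  20]
 [ 30  29  24 103  97 119 144 166  86  27  26  27  27]
 [ 35  34  26  59  93 125 148 168  87  25  27  31  28]
 [ 35  35  32  20  91 163 164 170  87  29  28  29  32]
 [ 34  33  30  20  90 157 158 164 112  39  25  25  24]
 [ 28  28  26  17  88 157 157 160 111  35  21  24  24]]
[[ 77  75  69 107 160  70  2
[... 166 characters left out ...]
 102 104  88  98  68  66  59
   29  21  29  38  40  28  88 117 117 117 115 116 117 115 114 114 114 114]
 [170 173 131 101 169  83  28  77 104 105 104 102 106  93  61  58  65  58
   26  25  24  36  41  23  84 112 110 110 109 108 108 107 106 160 165 164]
 [162 165 171 107 171  86  27  75  72 104 105 104 105  94  62  60  65  49
   19  21  25  34  39  20 129 167 167 163 163 163 163 161 162 159 157 156]
 [162 163 168 109 172  86  30  71  76 102 106 102 103  95  64  62  66  51
   20  18  22  30  39  18 131 168 167 165 164 164 163 164 164 165 164 165]
 [166 168 172 125 176  86  28  68 103 106 103 101 103 100  50  58  65  50
   21  14  24  26  39  22  76  88  85  84  85  83  86  84  86  62  57  57]]
```

View pics/t9z.png

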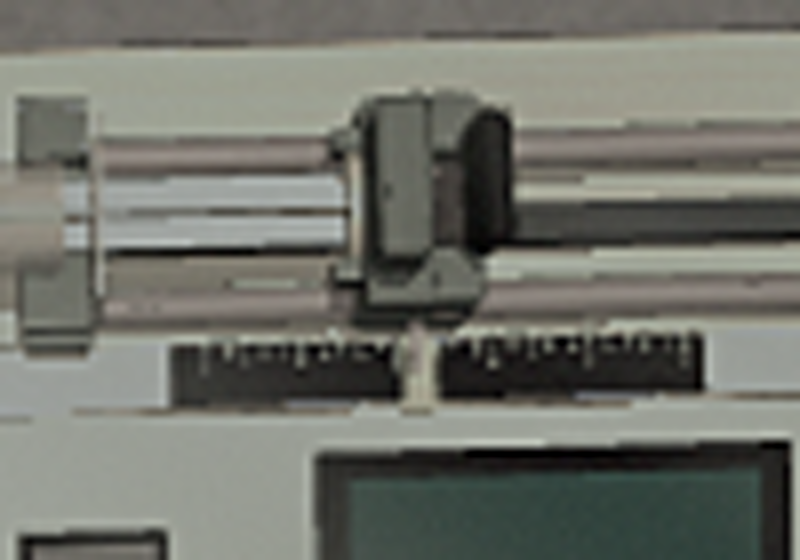

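The pointer is now at u≈331.7 against the tape middle at 331.99, about 0.5 mm short and well on the tape. The lever is about 0.15 rad open. I'm going back to finish, aiming 0.6 mm further out.

```bash
python3 -m creep '[[0,37,-44,0,0,0,-0.4],[0,74,-88,0,0,0,-0.4],[0,112,-133,0,0,0,-0.4],[0,150,-178,0,0,0,-0.4],[0,187,-222,0,0,0,-0.4],[0,224,-266,0,0,0,-0.4],[0,264,-312,0,0,0,-0.4],[0,303,-357,0,0,0,-0.4]]'
python3 -m creep '[[0,0,0,0,0,0,-0.4],[0,0,0,0,0,0,-0.4],[0,0,0,0,0,0,-0.4]]'
python3 -c "
from h import *
to([.611,-.0645,.130],tool(0))"
```

```text
clock: 22.35
tcp_pos: [0.6151, -0.059, 0.2381]
eef_rot: [0.5, 0.501, -0.499, 0.501]
wrist_force: [0.9, -0.3, 0.0]
width: 0.0599
clock: 22.72
tcp_pos: [0.6134, -0.0626, 0.238]
eef_rot: [0.5, 0.5, -0.5, 0.5]
wrist_force: [-0.8, -0.8, -0.4]
width: 0.0598
 t 22.73 tcp [ 0.6134 -0.0626  0.238 ] x [ 0.  0. -1.] z [ 0. -1. -0.] F [-0.78 -0.81 -0.41] w 59.8 q [ 0.21  0.26 -0.11 -0.   -1.2   1.36]
shift mm [108.   -2.4   1.9]
turn deg [ 0.03 -0.01 -0.01]
```

```bash
python3 -m creep '[[30,-2.4,1.9,0,0,0,-0.4],[65,-2.4,1.9,0,0,0,-0.4],[95,-2.4,1.9,0,0,0,-0.4],[107,-2.4,1.9,0,0,0,-0.4],[107,-2.4,1.9,0,0,0,-0.3],[107,-2.4,1.9,0,0,0,-0.1],[107,-2.4,1.9,0,0,0,0.06],[107,-2.4,1.9,0,0,0,0.06]]'
python3 -m creep '[[0,0,0,0,0,0,0.06],[0,0,0,0,0,0,0.06]]'
python3 -c "
from h import *
o,_=show(); print(1000*(o['tcp_pos'][1]+o['width']/2))"
```

```text
clock: 23.72
tcp_pos: [0.6119, -0.0643, 0.1314]
eef_rot: [0.5, 0.5, -0.5, 0.5]
wrist_force: [0.0, -0.2, 0.4]
width: 0.0398
clock: 23.98
tcp_pos: [0.6116, -0.0644, 0.1308]
eef_rot: [0.5, 0.5, -0.5, 0.5]
wrist_force: [-0.4, 0.6, 1.2]
width: 0.0399
 t 23.98 tcp [ 0.6116 -0.0644  0.1308] x [ 0.  0. -1.] z [ 0.001 -1.    -0.   ] F [-0.42  0.64  1.19] w 39.9 q [ 0.21  0.34 -0.26  0.   -0.97  1.36]
-44.4643908184931
```

```bash
python3 -m creep '[[0,0,2,0,0,0,0.06],[0,0,3,0,0,0,0.06],[0,0,3.4,0,0,0,0.06],[0,0,3.6,0,0,0,0.06],[0,0,3.6,0,0,0,0.06],[0,0,3.6,0,0,0,0.06]]'
python3 -c "
from h import *
o,_=show(); print(1000*(o['tcp_pos'][1]+o['width']/2))"
```

```text
clock: 24.72
tcp_pos: [0.6116, -0.0679, 0.1306]
eef_rot: [0.5, 0.5, -0.5, 0.5]
wrist_force: [0.2, 2.2, -0.1]
width: 0.0399
 t 24.73 tcp [ 0.6116 -0.0679  0.1306] x [-0.  0. -1.] z [ 0.001 -1.    -0.   ] F [ 0.15  2.19 -0.13] w 39.9 q [ 0.21  0.34 -0.26 -0.   -0.97  1.37]
-47.929162822658675
```

```bash
python3 -m creep '[[0,0,-0.6,0,0,0,0.08],[0,0,-1.2,0,0,0,0.11],[0,0,-1.8,0,0,0,0.14],[0,0,-2.4,0,0,0,0.17],[-0.3,0,-2.9,0,0,0,0.2],[-0.6,0,-3.6,0,0,0,0.24],[-0.6,0,-3.6,0,0,0,0.24],[-0.6,0,-3.6,0,0,0,0.24]]'
python3 -c "
from h import *
o,_=show(); print(1000*(o['tcp_pos'][1]+o['width']/2))"
```

```text
clock: 25.72
tcp_pos: [0.6115, -0.0646, 0.1312]
eef_rot: [0.5, 0.5, -0.5, 0.5]
wrist_force: [0.4, -2.8, -0.7]
width: 0.0326
 t 25.73 tcp [ 0.6115 -0.0646  0.1312] x [-0. -0. -1.] z [ 0. -1.  0.] F [ 0.43 -2.76 -0.67] w 32.6 q [ 0.21  0.34 -0.26  0.   -0.97  1.36]
-48.348852873060444
```

```bash
python3 -m creep '[[-0.2,0,-0.7,0,0,0,0.26],[-0.3,0,-1.3,0,0,0,0.29],[-0.4,0,-1.9,0,0,0,0.32],[-0.4,0,-2.4,0,0,0,0.34],[-0.4,0,-2.8,0,0,0,0.36],[-0.4,0,-2.8,0,0,0,0.36],[-0.4,0,-2.8,0,0,0,0.36]]'
python3 -c "
from h import *
o,_=show(); print(1000*(o['tcp_pos'][1]+o['width']/2))"
```

```text
clock: 26.6
tcp_pos: [0.6118, -0.0617, 0.1318]
eef_rot: [0.5, 0.5, -0.5, 0.5]
wrist_force: [0.0, -4.2, 3.4]
width: 0.0274
 t 26.6 tcp [ 0.6118 -0.0617  0.1318] x [ 0. -0. -1.] z [ 0.001 -1.     0.   ] F [ 0.01 -4.22  3.36] w 27.4 q [ 0.22  0.34 -0.26  0.   -0.97  1.35]
-47.9842970637496
```

```bash
python3 -m creep '[[0,0,-0.2,0,0,0,0.4],[0,0,-0.4,0,0,0,0.5],[0,0,-0.4,0,0,0,0.7],[0,0,-0.4,0,0,0,1],[0,0,-0.4,0,0,0,1],[0,0,-0.4,0,0,0,1]]'
python3 -c "
from h import *
o,_=show(); print(1000*(o['tcp_pos'][1]+o['width']/2))
cv2.imwrite('pics/s10.png',eyes.snapshot('scene')[:,:,::-1])
cv2.imwrite('pics/t10.png',eyes.snapshot('top')[:,:,::-1])
cv2.imwrite('pics/s10z.png',cv2.resize(cv2.imread('pics/s10.png')[160:240,185:275],None,fx=8,fy=7.4,interpolation=cv2.INTER_CUBIC))
show()"
```

```text
clock: 27.35
tcp_pos: [0.6118, -0.0606, 0.1323]
eef_rot: [0.5, 0.5, -0.499, 0.5]
wrist_force: [-2.4, 1.1, 7.2]
width: 0.0233
 t 27.35 tcp [ 0.6118 -0.0606  0.1323] x [ 0.001  0.    -1.   ] z [ 0.001 -1.    -0.   ] F [-2.44  1.14  7.22] w 23.3 q [ 0.22  0.34 -0.26 -0.   -0.97  1.35]
-48.913950619837735
 t 27.45 tcp [ 0.6118 -0.0606  0.1323] x [ 0.001  0.    -1.   ] z [ 0.001 -1.    -0.   ] F [-2.47  0.26  8.54] w 23.1 q [ 0.22  0.34 -0.26 -0.   -0.97  1.35]
```

View pics/s10z.png

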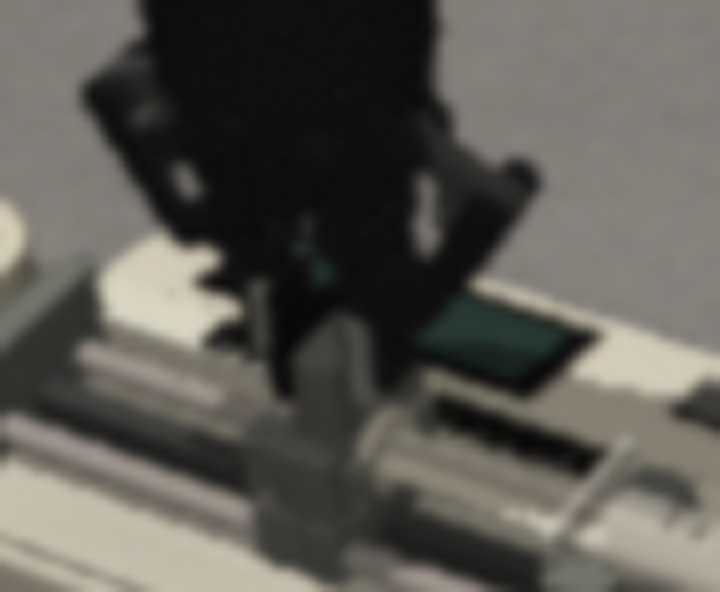

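View pics/t10.png

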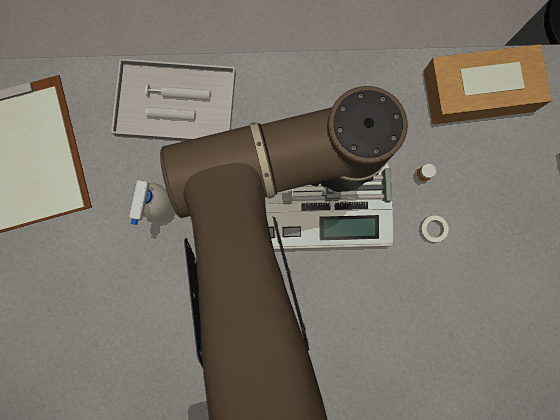

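Run:
```python
from h import *
im=cv2.imread('pics/t10.png')
cv2.imwrite('pics/t10z.png',cv2.resize(im[160:230,280:380],None,fx=8,fy=8,interpolation=cv2.INTER_CUBIC))
g=cv2.cvtColor(im,cv2.COLOR_BGR2GRAY)
print(g[192:212,326:339])
```

```text
[[ 59  43  46  38  38  43  41  56  72  93  94  96  97]
 [ 55  46  47  47  44  42  42  78  70  87  90  88  88]
 [ 69  84  72  69  82  80  91  95  71  90  89  89  90]
 [ 52  93  93  92  90  89  89  89  70  90  91  87  90]
 [ 53  92  92  92  90  88  91  95  75  96  95  95  95]
 [ 49  85  88  82  81  81  79  84  55  68  67  62  65]
 [ 44  45  40  43  42  41  43  40  45  44  42  45  41]
 [ 60  62  58  61  57  55  69  66  66  84  79  87  61]
 [ 45  44  44  45  43  66 125  63  40  47  41  40  92]
 [104 108 104 103 104  94 116 120 127 130 132 154 152]
 [125 156 139  88 149 145 118 138 143 115 126 117  98]
 [  4  85  18  74 112 137 119 139 125  36  41  11   0]
 [ 28  16  10  82  95 138 118 139  96  30  12  13  20]
 [ 26  21  18  88  79 138 118 142  72  19  22  19  21]
 [ 27  30  21  47  80 122 109 142  72  18  16  21  21]
 [ 31  26  22  12  77 146 148 155  76  20  19  24  20]
 [ 26  29  27  13  75 139 141 148  98  31  18  19  16]
 [ 23  21  24  11  75 139 140 141  93  29  17  22  19]
 [111 104 109 105 146 140 142 141 139 133 130 132 124]
 [156 158 160 157 133 127 124 124 147 154 156 156 157]]
```

View pics/t10z.png

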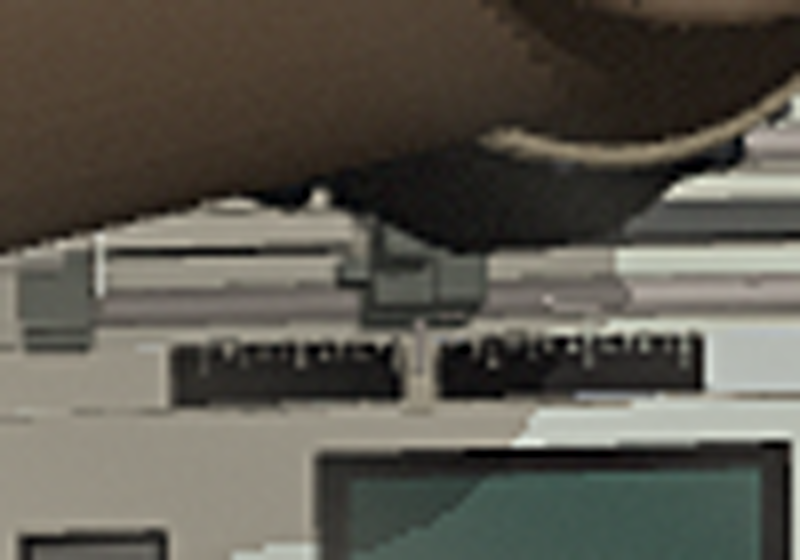

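The pointer is at u≈332.0, dead on the tape middle at 331.99, with the lever squeezed. I'll hold and check that it stays stable.

```bash
python3 -m creep '[[0,0,0,0,0,0,1],[0,0,0,0,0,0,1],[0,0,0,0,0,0,1],[0,0,0,0,0,0,1],[0,0,0,0,0,0,1],[0,0,0,0,0,0,1],[0,0,0,0,0,0,1],[0,0,0,0,0,0,1]]'
python3 - <<'E'
from h import *
cv2.imwrite('pics/t11.png',eyes.snapshot('top')[:,:,::-1]); show()
g=cv2.cvtColor(cv2.imread('pics/t11.png'),cv2.COLOR_BGR2GRAY)
print(g[199:208,326:339])
a=cv2.imread('pics/top0.png').astype(int); b=cv2.imread('pics/t11.png').astype(int)
for n,s in dict(roll=np.s_[210:248,415:455],vial=np.s_[158:188,410:442],spray=np.s_[175:240,125:160]).items(): print(n,np.abs(a[s]-b[s]).mean())
E
```

```text
clock: 28.45
tcp_pos: [0.6118, -0.0606, 0.1323]
eef_rot: [0.5, 0.5, -0.499, 0.5]
wrist_force: [-2.9, 0.4, 7.4]
width: 0.0233
 t 28.5 tcp [ 0.6118 -0.0606  0.1322] x [ 0.001  0.    -1.   ] z [ 0.001 -1.    -0.   ] F [-2.75  1.1   7.61] w 23.1 q [ 0.22  0.34 -0.26 -0.   -0.97  1.35]
[[ 58  60  61  60  61  55  68  64  64  83  82  86  56]
 [ 45  47  45  46  44  62 126  62  39  47  40  39  96]
 [104 106 106 101 102  94 118 118 128 130 130 154 152]
 [125 156 140  87 148 145 119 137 142 113 127 115  98]
 [  5  85  23  75 112 139 117 140 125  36  41  16   1]
 [ 28  16   8  82  98 138 117 140  96  28  17  15  12]
 [ 26  20  19  85  79 137 118 140  73  15  19  22  23]
 [ 24  22  22  48  78 122 106 142  73  21  21  20  24]
 [ 28  28  23  10  79 146 149 154  74  20  14  25  25]]
roll 26.915131578947367
vial 25.486458333333335
spray 25.727326007326006
```

Run:
```python
from h import *
a=cv2.imread('pics/top0.png',0).astype(np.float32); b=cv2.imread('pics/t11.png',0).astype(np.float32)
for n,s in dict(roll=np.s_[205:253,410:460],vial=np.s_[152:192,405:447],spray=np.s_[175:240,122:160],table=np.s_[300:400,450:550]).items():
    print(n,cv2.phaseCorrelate(a[s].copy(),b[s].copy()),a[s].mean(),b[s].mean())
    t=a[s][6:-6,6:-6]; r=cv2.matchTemplate(b[s],t,cv2.TM_CCOEFF_NORMED); print(cv2.minMaxLoc(r)[1::2])
```

```text
roll ((0.005364344113175434, 0.02982108868620159), 1.008338356912136) 109.14125 136.09958
(0.9986149668693542, (6, 6))
vial ((0.47752657763811257, 0.021691157691321905), 1.0036274728510115) 102.87857 128.90715
(0.998451292514801, (6, 6))
spray ((-0.009561866390509266, 0.046175633899686375), 0.9974425799316831) 103.58381 129.47571
(0.9986987113952637, (6, 6))
table ((-0.07727350961543777, -0.021305037259580217), 0.9376267761230469) 97.5734 123.1591
(0.9318484663963318, (6, 6))
```

The bystanders haven't moved; the earlier difference was only exposure. The pointer is steady on the mark with the grip holding, so I'm handing in.

```bash
python3 -c "
from plant import ctrl
print(ctrl.close_job()); print(ctrl.observe()['width'])"
```

```text
the job is handed in; nothing more can be done
None
the job is handed in; nothing more can be done
```

I pressed the round, square and wide keys in that order, drew the driver out to the tape mark with the lever open, and squeezed the lever shut. I handed in at about 28.5 s with the fingers still holding head and lever together.

- **Keys:** each key was pressed until it bottomed, with 10–17 N at the stop. I lifted the fingers well clear after each one and stayed off the small key. I did not check by picture that each key sprang back.
- **Driver:** when I let go mid-squeeze to look from above, the pointer was about 0.5 mm short. I corrected that before shutting the lever. The final top view shows the pointer at column 332.0 against the tape middle at 331.99, unchanged after a 1 s hold.
- **Lever:** the opening settled at 23.1–23.3 mm, less than the stated 26.5 mm. I put that down to the fingers and pads giving under the full grip. The gripper hid the lever in the pictures, so I judged it shut from the opening and the grip, not from a direct view.
- **Bystanders:** the spray bottle and tape roll match the first picture to within a tenth of a pixel. For the vial, one check put it 0.5 px (about 1 mm) off in one direction, but template matching showed no shift.

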